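# Snap the foot pad onto the treadle of the boot brush

### The job

Fit the loose beech foot pad onto the bare stud of the boot brush's sprung treadle: set the pad over the stud, hollow side down, and push it down steadily until the treadle is on its stop and the pad clicks fully home. Keep pressing after the click: finish while still holding the pad down so that the treadle stays right down on its stop, touching only the pad and no part of the boot brush itself. Leave the shoe trees, the mallet and the boot weight where they are.

Things in the scene. Friction and masses are not known exactly. Their poses are not given: they have to be found in the camera images.
- pad: The foot pad: a loose round beech knob, 44 mm in diameter and 34 mm high, about 60 g, standing hollow side down. Origin at the centre of its open underside, z up through its flat top. The cavity is 26 mm deep and 30 mm wide, with a 3 mm thick inner lip at the very bottom that narrows the mouth to 21 mm. It fits the stud at any turn about its axis.
- pad_rim (a point): Centre of the pad's open underside (its bottom rim), same as the pad's origin.
- pad_top (a point): Centre of the pad's flat top, 34 mm above the rim.
- scraper: The boot brush, screwed down: dark steel base plate (-125 to +175 mm in x, 120 mm wide, 8 mm thick), pale metal treadle, and at +x a bristle block with copper handle, 68 mm high. Origin on the bench. Hinge along y at x = +70 mm, 46 mm high, between brackets 54 mm high at y = +-46 mm. The stud stands at x = -70 mm, y = 0 with the treadle down.
- stud_seat (a point): The foot of the stud on the treadle plate's top face, 140 mm from the hinge; z points up along the stud. Fitted fully home, the pad's rim lies on the plate, centred here. 34 mm above the bench with the treadle on its stop, about 48 mm at rest. The plate is 70 mm wide and reaches 33 mm beyond the stud.
- stud_tip (a point): Tip of the steel split stud, 24 mm above its foot: nose 15 mm wide tapering to 8 mm, and a bulge of four sprung leaves 26 mm across, widest 10 mm above the plate. The pad's lip first rests on the bulge with its rim 16 mm above the plate; pushed with about 15 to 20 N it passes, the force drops sharply (the click) and the pad goes on down to the plate.
- treadle (a joint): Angle of the treadle: 0 at rest (plate and stud tilted 0.10 rad, free end up), growing as it is pressed, 0.10 on its stop, where plate and stud are level and upright. A spring returns it; at the stud it takes about 3 N to start it and 6 to 8 N to hold it on its stop.
- weight: Bystander: squat brown-glazed stoneware boot weight, 86 mm wide, 74 mm high with a knob. Origin under its centre.
- tree_a: Bystander: beech shoe tree lying along its x, about 245 x 72 x 92 mm. Origin on the bench under its middle.
- tree_b: Bystander: the second, equal shoe tree beside the first. Origin on the bench under its middle.
- mallet: Bystander: wooden mallet lying along its x, 270 mm long, head 100 mm wide and 60 mm high at +x. Origin on the bench under its middle.
There are look-alikes about, which are no part of the job. Of the things that look like the pad, take the one that is farthest to the robot's left at the start.

How it is judged:
By the outcome, as a careful person would: the job done as asked, in the order asked, and still so for the second after the job is handed in, while the arm keeps its last pose, push and grip.
It also fails if it takes over 48 s, if anything falls off the work surface, if the arm or the gripper's body presses on something with over 40 N, if the wrist force passes 120 N, or if a joint passes its speed limit or range.

### The arm

A 7-joint arm with a two-finger parallel gripper is mounted at the origin on the work surface. World frame = base frame: x ahead of the robot, y to its left, z up, the work surface at z = 0. Lengths are in mm, angles in rad, forces in N, time in s.
With the tool pointing down it reaches from about 400 to 900 mm from the base axis. Payload 5.6 kg.
Tool frame: the origin (TCP) lies midway between the tips of the shut fingers; the grasp point (between the pads) lies behind it (manip.pinch_z is the z of the grasp point in the tool frame, in mm); z points along the fingers, y is the direction in which the jaws open and shut (so a half turn about z gives the same grasp; the last joint's range is limited). The gripper opens to 92 mm and grips with 3 to 60 N. Pads are 20 mm wide; open, the fingers measure 128 mm over their backs; the gripper's body (75 mm by 189 mm) begins 69 mm behind the grasp point.
Start: joints at [-1.281, 0.468, -0.012, 1.603, 0.006, 1.071, -0.056], TCP at [212.39, 614.328, 214.592] pointing down, gripper open.
Joint ranges: [-2.53, 2.53], [-0.31, 2.02], [-1.57, 1.55], [0.28, 2.44], [-1.29, 4.43], [0.15, 1.84], [-2.92, 2.92]. Speed limits (rad/s): [2.57, 2.57, 3.14, 3.14, 3.14, 3.14, 3.14].

### API

Orientations are given as a rotation vector (axis times angle).
In Python, from station import telemetry, optics, workorder, manip gives the robot as it stands.
- The arm moves only by the tool jog_arm, never from a script. Its argument "plan" is a list of rows, each a list of 5 numbers: the shift along the tool's x, y, z in mm, then the turn about the tool's z in rad, then the finger opening in mm, from 0 to 91.9. A call has 1 to 20 rows; each row is the pose to reach, as a shift and turn from the pose measured when the call began, along the tool's axes at that moment; what a row does not reach only later rows make up. A row lasts 1/10 s, in which the tool goes at most 50 mm and 8.59 degrees, less where a joint would pass 70% of its speed; a pose out of reach is approached as far as the arm can. A call with a gripper value outside its range is refused whole. The fingers move at their own pace and stop on an object; the grip force is fixed at half the most. Time passes only in rows, so rows that repeat a pose let the fingers close. It gives the time, the measured TCP pose, the force and the opening at its end, in the units of the state.
- telemetry.observe(): the state, without advancing time (a new reading comes with each control period).
- optics.grab_frame(name): name is "scene" or "top" or "wrist"; returns (picture, depth): 480x640x3 uint8, blue, green, red; 480x640 float32, mm along the optical axis (not along the pixel's ray), 0 where there is no reading.
- optics.calibration(name): a dict with "camera_matrix" (3x3 intrinsics, pixels), "position" and "attitude" of the camera in the world; the wrist camera has in their place "hand_eye" (4x4, takes a point from camera to tool coordinates, whose origin is the TCP and whose axes are the flange's). Camera axes: x right, y up, looking along -z (the intrinsics and any distortion apply to the point x, -y, -z); pixel columns grow to the right and rows downward; lengths in mm; the calibration is good to about 2 mm. A picture is of the moment at which its call begins: read the wrist's pose just before it. calibration takes no time and is no camera call.
- workorder.sign_off(): hands the job in, once; it reports no verdict.
The state is a dict: "t": time; "q": joint angles; "qd": joint speeds; "effort": joint torques, N m; "position": TCP position; "eef_rot": TCP orientation; "contact_force": force on the tool from outside, world axes, zero at the start; "ft_torque": the same for the moment, N m; "gripper_width": finger opening in mm.
Only numpy, scipy, OpenCV 4.12 (cv2) and the standard library are available. Lean on these libraries where they do the work, as an engineer would, in place of code of your own. Each camera call takes 0.05 s, during which the arm holds its last target. There are 200 camera calls.

## Working session

There is one attempt and no reset: what is moved stays moved. The work goes in short steps, Python scripts to look and compute and a tool call to move; the robot and the scene stay as the last step left them, time stands still between calls to the robot, and variables do not carry over. Pictures are saved under pics/ and viewed, about 8 in all and at most 12, crops included, and the job is handed in when it is done.

Besides the shell and the picture viewer there is one more tool, called after "Request:" as a command line: name --pt "numbers of a row" for each row, then --argument value for the rest. jog_arm: Moves the arm, as the interface text tells. Its arguments: {"type":"object","properties":{"plan":{"type":"array"}},"required":["plan"]}

```bash
ls; mkdir -p pics
cat > h.py <<'E'
import numpy as np, cv2
from scipy.spatial.transform import Rotation as R
from station import telemetry, optics, workorder, manip
def cam(name, st=None):
    c=optics.calibration(name); K=np.array(c["camera_matrix"],float)
    if "hand_eye" in c:
        H=np.array(c["hand_eye"]); T=np.eye(4); T[:3,:3]=R.from_rotvec(st["eef_rot"]).as_matrix(); T[:3,3]=st["position"]; T=T@H
        return K,T[:3,:3],T[:3,3],c
    a=np.array(c["attitude"],float)
    M=a if a.shape==(3,3) else R.from_rotvec(a).as_matrix()
    return K,M,np.array(c["position"],float),c
def ray(cm,u,v):
    K,M,p,c=cm
    x=(u-K[0,2])/K[0,0]; y=(v-K[1,2])/K[1,1]
    d=c.get("distortion")
    if d is not None:
        x,y=cv2.undistortPoints(np.array([[[u,v]]],float),K,np.array(d,float)).ravel()
    return p, M@np.array([x,-y,-1.0])
def onz(cm,u,v,z):
    p,d=ray(cm,u,v); return p+d*(z-p[2])/d[2]
def cloud(cm,D):
    K,M,p,c=cm; v,u=np.mgrid[:480,:640]
    x=(u-K[0,2])/K[0,0]; y=(v-K[1,2])/K[1,1]
    P=np.stack([x*D,-y*D,-D],-1)@M.T+p; P[D<=0]=np.nan
    return P
E
python3 - <<'E'
from h import *
st=telemetry.observe(); print(st, manip.pinch_z)
for n in("scene","top","wrist"):
    print(n,optics.calibration(n))
ims=[]
for n in("scene","top","wrist"):
    st=telemetry.observe(); im,D=optics.grab_frame(n); cv2.imwrite(f"pics/{n}0.png",im); np.savez(f"{n}0.npz",im=im,D=D,pos=st["position"],rot=st["eef_rot"]); print(n,(D>0).mean(),np.median(D))
E
```

```text
pics
{'t': 0.0, 'q': array([-1.28100523,  0.46838936, -0.01159331,  1.60362675,  0.00602333,
        1.07141482, -0.05631225]), 'qd': array([ 0.00078318,  0.00116365,  0.00139337, -0.00153587, -0.00045283,
       -0.00036253,  0.00146577]), 'effort': array([-7.00809287e-04, -5.20568669e+01, -1.28676882e-02, -2.43750179e+01,
       -5.67147962e-02,  1.72044238e-02,  1.35599153e-04]), 'position': array([212.22847978, 613.74833931, 213.63116673]), 'eef_rot': array([-5.20426986e-01, -3.09803352e+00,  2.82438670e-03]), 'contact_force': array([-0.57171636, -0.32411032,  0.25012143]), 'ft_torque': array([-0.02285661,  0.0394248 , -0.01199983]), 'gripper_width': 91.90239199223775} -18.700000000000003
scene {'camera_matrix': array([[600.28395861,   0.        , 323.89848357],
       [  0.        , 600.28395861, 242.05289644],
       [  0.        ,   0.        ,   1.        ]]), 'position': array([1182.6697978 , 1129.72203257, 1029.1897119 ]), 'attitude': array([0.29214026, 1.24244745, 2.39509658])}
top {'camera_matrix': array([[445.31534333,   0.        , 322.28032355],
       [  0.        , 445.31534333, 240.18626921],
       [  0.        ,   0.        ,   1.        ]]), 'position': array([ 380.12056045,  -31.62213787, 1382.00578043]), 'attitude': array([ 0.08496524, -0.11926975, -1.58991544])}
wrist {'camera_matrix': array([[338.53090284,   0.        , 322.08433941],
       [  0.        , 338.53090284, 240.48360101],
       [  0.        ,   0.        ,   1.        ]]), 'hand_eye': array([[-1.13425257e-04,  9.60764928e-01,  2.77363914e-01,
         7.80261110e+01],
       [ 9.99999890e-01, -1.71240475e-05,  4.68256403e-04,
        -4.70563287e-01],
       [ 4.54633922e-04,  2.77363937e-01, -9.60764820e-01,
        -1.68550594e+02],
       [ 0.00000000e+00,  0.00000000e+00,  0.00000000e+00,
         1.00000000e+00]])}
scene 0.9754036458333334 2069.999
top 0.9960123697916666 1417.7246
wrist 0.996025390625 379.64682
```

View pics/top0.png

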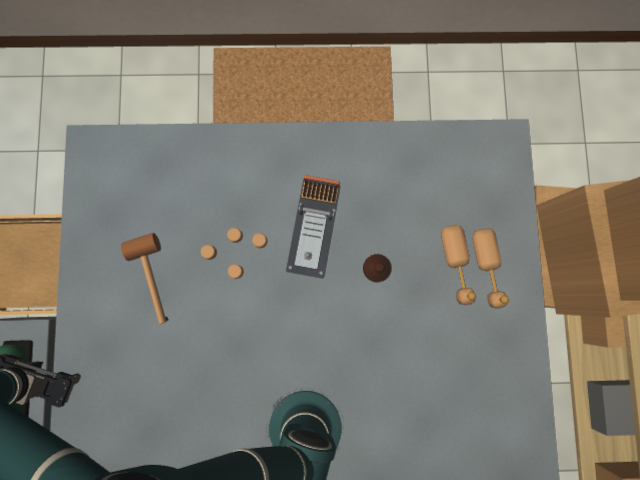

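View pics/scene0.png

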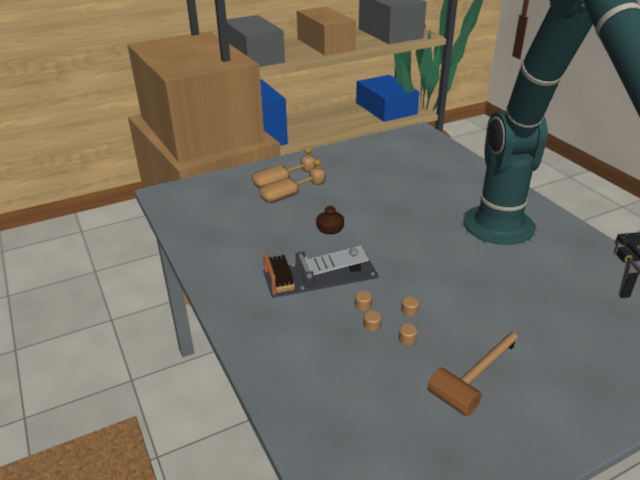

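Both views show four pad-like knobs. In the top view they are at (208,252), (234,235), (260,241) and (235,271). The boot brush stud is at about (308,257), with the bristles at (320,190). The leftmost knob (largest +y) looks like (208,252), so I'll compute positions and check a crop.

Run:
```python
from h import *
for n in("top","scene"):
    z=np.load(f"{n}0.npz"); im=z["im"]; D=z["D"]; cm=cam(n); P=cloud(cm,D)
    hsv=cv2.cvtColor(im,cv2.COLOR_BGR2HSV)
    m=((hsv[...,1]>90)&(hsv[...,0]<22)&(hsv[...,2]>90)).astype(np.uint8)
    m[(P[...,2]<28)|(P[...,2]>42)|np.isnan(P[...,2])]=0
    k,l,s,c=cv2.connectedComponentsWithStats(m)
    for i in range(1,k):
        if s[i,4]>40:
            q=P[l==i]; print(n,c[i].round(1),s[i],"z",np.median(q[:,2]).round(1),"onz34",onz(cm,*c[i],34).round(1),"mean",q.mean(0).round(1))
    # table check
    if n=="top": print("table z",P[300,250],P[300,420])
cm=cam("top"); z=np.load("top0.npz"); P=cloud(cm,z["D"])
# steel base outline corners, plate
g=z["im"]; 
for uv in((308,257),(320,178),(301,215),(310,230)): print(uv,P[uv[1],uv[0]].round(1))
a=cv2.resize(g[160:290,190:350],None,fx=4,fy=4,interpolation=cv2.INTER_CUBIC)
cv2.imwrite("pics/c1.png",a)
```

```text
top [633.5 216.7] [626 181  14  79 244] z 35.2 onz34 [  609.9 -1035.7    34. ] mean [  610.1 -1034.8    35.2]
top [452.4 255.6] [441 226  29  65 257] z 35.4 onz34 [ 499.9 -459.8   34. ] mean [ 500.  -459.3   35.6]
top [234.1 234.2] [228 228  14  14 145] z 32.6 onz34 [579.3 205.2  34. ] mean [579.5 205.4  32.9]
top [484.1 261.9] [473 229  27  78 305] z 35.3 onz34 [ 478.6 -556.    34. ] mean [ 478.9 -555.4   35.3]
top [259.2 239.9] [253 233  14  14 141] z 32.8 onz34 [560.5 129.1  34. ] mean [560.6 129.2  32.9]
top [207.6 251.3] [201 245  14  14 142] z 33.0 onz34 [528.8 284.8  34. ] mean [528.9 285.   33.1]
top [152.2 288.4] [140 255  25  69 385] z 38.1 onz34 [420.5 448.4  34. ] mean [420.7 447.1  37.8]
top [234.6 271. ] [228 265  14  13 146] z 32.9 onz34 [467.2 203.3  34. ] mean [467.3 203.5  33. ]
table z [379.57394033 162.12569181  -0.54633193] [ 367.5025685  -361.94988663   -1.76227095]
scene [67.  68.2] [  5  58 125  22 353] z 34.6 onz34 [  976.  -2029.5    34. ] mean [  972.5 -2026.9    34.8]
scene [216.4 125. ] [169 113  93  24 294] z 35.1 onz34 [  549.1 -1040.1    34. ] mean [  
[... 470 characters left out ...]
5 291  17  12 133] z 32.0 onz34 [565.8 136.8  34. ] mean [564.5 134.6  31.9]
scene [409.8 302.2] [402 297  17  12 141] z 31.5 onz34 [473.  210.6  34. ] mean [471.2 208.3  31.6]
scene [372.  316.9] [364 311  17  13 161] z 31.3 onz34 [584.7 212.6  34. ] mean [583.  210.   31.3]
scene [408.1 330.1] [400 324  17  14 162] z 31.2 onz34 [533.2 292.5  34. ] mean [531.5 290.2  31.4]
scene [488.6 358.3] [461 332  56  53 611] z 36.5 onz34 [424.5 452.7  34. ] mean [424.5 453.6  36. ]
scene [451.6 398.3] [428 382  53  30 293] z 35.9 onz34 [567.5 505.8  34. ] mean [568.6 506.4  35.5]
(308, 257) [502.1 -18.8  65.5]
(320, 178) [742.1 -59.8  65.4]
(301, 215) [640.9   1.3   2.6]
(310, 230) [587.2 -26.2  37.7]
```

View pics/c1.png

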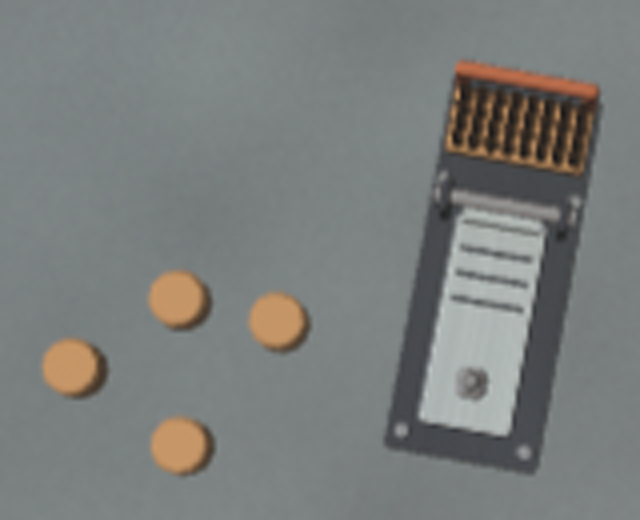

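Crop: the four knobs look identical. The leftmost, at crop (74,367), is top-view pixel (208,252), roughly (531,288) in the world, and it's also the one with the largest y in the scene view. The brush stud is at crop (472,383). I'll move to hover over the chosen knob.

Request:
jog_arm --pt "-40 -20 5 0 91" --pt "-82 -41 10 0 91" --pt "-124 -62 15 0 91" --pt "-166 -83 20 0 91" --pt "-208 -104 25 0 91" --pt "-250 -125 30 0 91" --pt "-292 -146 35 0 91" --pt "-334 -167 40 0 91" --pt "-376 -188 45 0 91" --pt "-400 -200 50 0 91" --pt "-408 -203 50 0 91" --pt "-408 -203 50 0 91" --pt "-408 -203 50 0 91" --pt "-408 -203 50 0 91"

```text
t: 1.55
position: [530.1, 290.9, 164.4]
eef_rot: [-0.515, -3.098, 0.001]
contact_force: [1.0, -0.6, 0.1]
gripper_width: 90.8
```

```bash
cat > look.py <<'E'
from h import *
import sys
def look(tag):
    st=telemetry.observe(); im,D=optics.grab_frame("wrist"); cv2.imwrite(f"pics/{tag}.png",im)
    print("t",st["t"],"pos",st["position"].round(1),"rot",st["eef_rot"].round(3),"F",st["contact_force"].round(1),"w",round(st["gripper_width"],1))
    return st,im,D,cam("wrist",st)
def totool(st,d): return R.from_rotvec(st["eef_rot"]).as_matrix().T@np.array(d)
E
python3 - <<'E'
from look import *
st,im,D,cm=look("w1"); P=cloud(cm,D)
hsv=cv2.cvtColor(im,cv2.COLOR_BGR2HSV)
m=((hsv[...,1]>90)&(hsv[...,0]<22)&(hsv[...,2]>90)).astype(np.uint8)
m[~((P[...,2]>26)&(P[...,2]<42))]=0
k,l,s,c=cv2.connectedComponentsWithStats(m)
for i in range(1,k):
    if s[i,4]>200:
        q=P[l==i]; e=cv2.fitEllipse(max(cv2.findContours((l==i).astype(np.uint8),0,1)[0],key=len)); print(c[i].round(1),s[i],"z",np.median(q[:,2]).round(1),"onz34",onz(cm,*e[0],34).round(1),"mid",((q.min(0)+q.max(0))/2).round(1),"ext",np.ptp(q,axis=0).round(1), "d tool", totool(st,onz(cm,*e[0],34)-st["position"]).round(1))
E
```

```text
t 1.55 pos [530.1 290.9 164.4] rot [-5.150e-01 -3.098e+00  1.000e-03] F [ 1.  -0.6  0.1] w 90.8
[484.1  75.1] [ 429    0  108  157 4646] z 37.8 onz34 [447.2 455.5  34. ] mid [452.  458.2  35.6] ext [137.4  63.1  12.6] d tool [131.6 129.1 130.4]
[523.3 161.2] [482 132  85  59 218] z 40.8 onz34 [526.8 474.   34. ] mid [525.4 471.4  39.9] ext [24.8 74.7  4.1] d tool [ 62.3 172.2 130.3]
[209.7 196.4] [ 185  173   50   48 1830] z 32.3 onz34 [466.9 206.5  34. ] mid [467.5 204.8  30.5] ext [42.6 43.   8.9] d tool [  32.4 -100.2  130.4]
[317.6 230.1] [ 295  207   46   47 1650] z 32.2 onz34 [526.9 286.9  34. ] mid [528.6 286.4  30.5] ext [43.5 42.4  8.8] d tool [  1.6  -4.8 130.4]
[258.9 302.7] [ 239  282   42   42 1353] z 32.2 onz34 [577.3 209.3  34. ] mid [579.5 206.8  30.3] ext [42.9 42.7  8.5] d tool [-71.1 -61.9 130.3]
[173.2 302.9] [158 289  37  34 717] z 32.2 onz34 [550.7 130.4  34. ] mid [553.5 129.5  30.4] ext [28.7 40.5  8.5] d tool [ -71.5 -145.1  130.4]
```

View pics/w1.png

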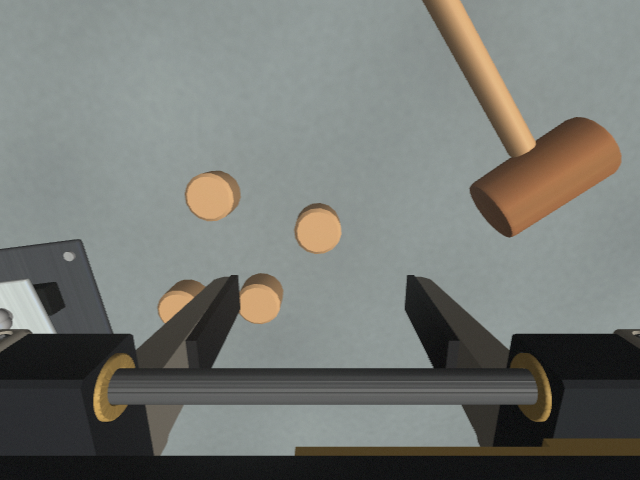

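Wrist view: the chosen knob is at (318,230), midway between the fingers. The others are at (212,196), (261,300) and (182,305), and the mallet is on the right. Next I descend, leaving the rim 8 mm below the fingertips, and close.

Request:
jog_arm --pt "1 -4.5 30 0 91" --pt "1 -4.5 65 0 91" --pt "1 -4.5 100 0 91" --pt "1 -4.5 125 0 91" --pt "1 -4.5 140 0 91" --pt "1 -4.5 150 0 91" --pt "1 -4.5 156 0 91" --pt "1 -4.5 156 0 91" --pt "1 -4.5 156 0 60" --pt "1 -4.5 156 0 48" --pt "1 -4.5 156 0 40" --pt "1 -4.5 156 0 30" --pt "1 -4.5 156 0 30" --pt "1 -4.5 156 0 30" --pt "1 -4.5 156 0 30" --pt "1 -4.5 156 0 30"

```text
t: 3.2
position: [527.8, 286.7, 8.5]
eef_rot: [-0.515, -3.099, 0.001]
contact_force: [0.1, -1.0, 0.7]
gripper_width: 44.2
```

Run:
```python
from look import *
st,im,D,cm=look("w2")
```

```text
t 3.2 pos [527.8 286.7   8.5] rot [-5.150e-01 -3.099e+00  1.000e-03] F [ 0.1 -1.   0.7] w 44.2
```

View pics/w2.png

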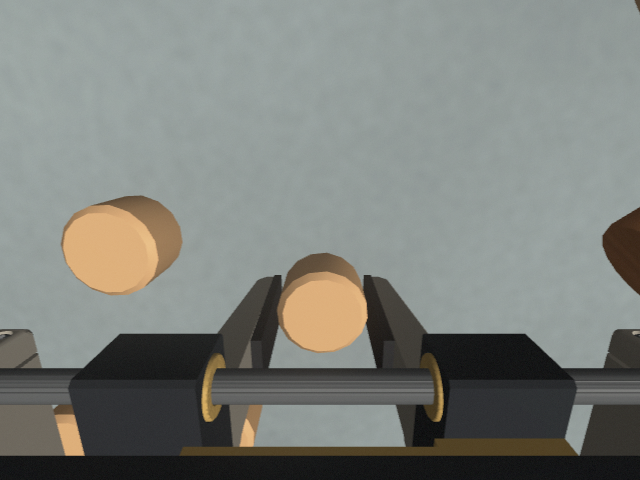

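The knob is held: width 44.2 mm, top at pixel (323,310). Next I lift and hover with the stud ahead of the camera.

Request:
jog_arm --pt "0 0 -15 0 30" --pt "0 0 -45 0 30" --pt "0 0 -85 0 30" --pt "-8 -17 -120 0 30" --pt "-22 -45 -145 0 30" --pt "-38 -78 -160 0 30" --pt "-54 -111 -160 0 30" --pt "-70 -144 -160 0 30" --pt "-86 -177 -160 0 30" --pt "-102 -210 -160 0 30" --pt "-118 -243 -160 0 30" --pt "-132 -272 -160 0 30" --pt "-141 -290 -160 0 30" --pt "-145 -298 -160 0 30" --pt "-145 -298 -160 0 30" --pt "-145 -298 -160 0 30" --pt "-145 -298 -160 0 30" --pt "-145 -298 -160 0 30"

```text
t: 5.05
position: [568.6, -40.7, 168.6]
eef_rot: [-0.512, -3.099, 0.0]
contact_force: [0.1, -0.6, -0.2]
gripper_width: 44.4
```

Run:
```python
from look import *
st,im,D,cm=look("w3"); P=cloud(cm,D); np.savez("w3.npz",im=im,D=D,pos=st["position"],rot=st["eef_rot"])
```

```text
t 5.05 pos [568.6 -40.7 168.6] rot [-0.512 -3.099  0.   ] F [ 0.1 -0.6 -0.2] w 44.4
```

View pics/w3.png

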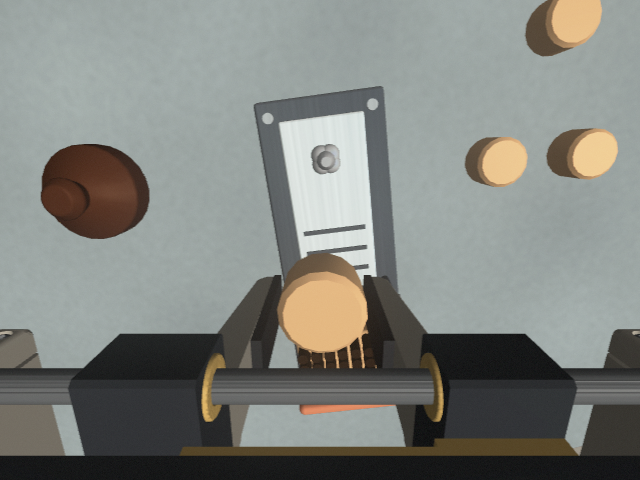

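Wrist view: the stud tip is at about (326,159), base screws at (267,118) and (372,104), and the held knob's top at (323,310). I'll measure the stud relative to the pad in the same picture.

Run:
```python
from look import *
z=np.load("w3.npz"); im=z["im"]; D=z["D"]; st=dict(position=z["pos"],eef_rot=z["rot"]); cm=cam("wrist",st); P=cloud(cm,D)
hsv=cv2.cvtColor(im,cv2.COLOR_BGR2HSV)
# held pad top: bright beech
m=((hsv[...,1]>90)&(hsv[...,0]<22)&(hsv[...,2]>200)).astype(np.uint8); m[:250]=0; m[355:]=0; m[:,:275]=0;m[:,372:]=0
m=cv2.morphologyEx(m,cv2.MORPH_OPEN,np.ones((7,7)))
e=cv2.fitEllipse(max(cv2.findContours(m,0,1)[0],key=len)); print("pad ell",e)
zt=st["position"][2]-8.3+34; pt=onz(cm,*e[0],zt); tt=totool(st,pt-st["position"]); print("pad top",pt.round(1),"tool",tt.round(1), "depth pt",P[int(e[0][1]),int(e[0][0])].round(1))
for n,(u,v,h) in dict(tip=(326,159.5,72),bulge=(325,158.5,58),s1=(267.5,118.5,8),s2=(372.5,104.5,8)).items(): print(n,onz(cm,u,v,h).round(1),P[int(v),int(u)].round(1))
# plate normal / stud points
q=P[115:225,285:372].reshape(-1,3); k=np.isfinite(q[:,2])
mm=((hsv[...,2]>190)&(hsv[...,1]<40)); mm[:100]=0;mm[225:]=0;mm[:,:275]=0;mm[:,380:]=0
mm=mm.astype(np.uint8); c=max(cv2.findContours(mm,0,1)[0],key=cv2.contourArea)
q=P[mm>0]; A=np.c_[q[:,:2],np.ones(len(q))]; f=np.linalg.lstsq(A,q[:,2],rcond=None)[0]; print("plate plane slope",f.round(3),np.linalg.norm(f[:2]).round(3),"plate mid end", q.mean(0).round(1))
g=q[:,:2]-q[:,:2].mean(0); r=cv2.minAreaRect(q[:,:2].astype(np.float32)); print("rect",r)
cr=im[90:240,235:435]; cv2.imwrite("pics/c2.png",cv2.resize(cr,None,fx=4,fy=4,interpolation=cv2.INTER_CUBIC))
# second view: top, scene
for n,uv in dict(top=(307.9,256.0)).items(): print(n,onz(cam(n),*uv,72).round(1))
```

```text
pad ell ((325.5398864746094, 313.1889953613281), (74.44613647460938, 83.94276428222656), 71.26698303222656)
pad top [567.7 -39.2 194.3] tool [  1.4   1.1 -25.7] depth pt [568.5 -39.7 192.4]
tip [507.  -17.2  72. ] [506.7 -17.1  72.1]
bulge [506.7 -17.8  58. ] [505.7 -17.6  71.3]
s1 [458.1 -56.7   8. ] [457.6 -56.8   9. ]
s2 [477.5  37.9   8. ] [477.   37.4   9.1]
 ** On entry to DLASCL parameter number  4 had an illegal value
 ** On entry to DLASCL parameter number  4 had an illegal valueTraceback (most recent call last):
  File "<stdin>", line 14, in <module>
    x, resids, rank, s = _umath_linalg.lstsq(a, b, rcond,
                         ~~~~~~~~~~~~~~~~~~~^^^^^^^^^^^^^
                                             signature=signature)
                                             ^^^^^^^^^^^^^^^^^^^^
    raise LinAlgError("SVD did not converge in Linear Least Squares")
numpy.linalg.LinAlgError: SVD did not converge in Linear Least Squares
```

The stud tip is at (507,-17,72), with wrist depth and plane ray agreeing. Aim the pad about 1 mm toward the stud's lowered position, then descend gently to just past the tip.

Request:
jog_arm --pt "15 1 0 0 30" --pt "40 1.5 10 0 30" --pt "60 2 30 0 30" --pt "65 2 50 0 30" --pt "65 2 65 0 30" --pt "65 2 74 0 30" --pt "65 2 78 0 30" --pt "65 2 78 0 30" --pt "65 2 78 0 30" --pt "65 2 82 0 30" --pt "65 2 85 0 30" --pt "65 2 88 0 30" --pt "65 2 91 0 30" --pt "65 2 93 0 30" --pt "65 2 93 0 30" --pt "65 2 93 0 30"

```text
t: 6.7
position: [507.6, -18.1, 75.6]
eef_rot: [-0.513, -3.099, 0.0]
contact_force: [-1.1, -0.6, -0.2]
gripper_width: 44.0
```

Run:
```python
from look import *
st,im,D,cm=look("w4")
im2,D2=optics.grab_frame("scene")
a=cv2.resize(im[100:440,180:460],None,fx=1.6,fy=1.6,interpolation=cv2.INTER_CUBIC)
b=cv2.resize(im2[220:310,290:405],None,fx=3,fy=3,interpolation=cv2.INTER_CUBIC)
o=np.zeros((max(a.shape[0],b.shape[0]),a.shape[1]+b.shape[1],3),np.uint8); o[:a.shape[0],:a.shape[1]]=a; o[:b.shape[0],a.shape[1]:]=b; cv2.imwrite("pics/c3.png",o); print(o.shape)
```

```text
t 6.7 pos [507.6 -18.1  75.6] rot [-0.513 -3.099  0.   ] F [-1.1 -0.6 -0.2] w 44.0
(544, 793, 3)
```

View pics/c3.png

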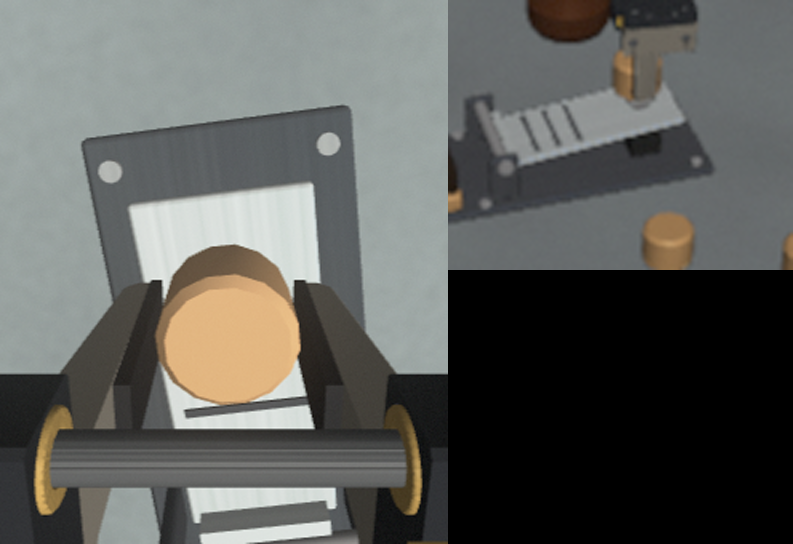

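The pad sits centred over the stud, with its rim about 5 mm below the tip height, and there's no contact force. Now I press slowly toward the treadle stop.

Request:
jog_arm --pt "0 0 2 0 30" --pt "0 0 4 0 30" --pt "0 0 6 0 30" --pt "0 0 8 0 30" --pt "0 0 10 0 30" --pt "0 0 12 0 30" --pt "0 0 14 0 30" --pt "0 0 15 0 30" --pt "0 0 16 0 30" --pt "0 0 16 0 30" --pt "0 0 16 0 30"

```text
t: 7.9
position: [507.2, -17.8, 59.6]
eef_rot: [-0.512, -3.098, -0.0]
contact_force: [-3.4, 1.7, 6.2]
gripper_width: 44.4
```

6 N with the treadle nearly down. The small lateral force says the stud has moved outward, so I shift 1 mm that way and keep pressing.

Request:
jog_arm --pt "0.5 0 0 0 30" --pt "1 0 0.5 0 30" --pt "1 0 1 0 30" --pt "1 0 1.5 0 30" --pt "1 0 2 0 30" --pt "1 0 2.5 0 30" --pt "1 0 3 0 30" --pt "1 0 3 0 30"

```text
t: 8.7
position: [506.3, -17.0, 57.0]
eef_rot: [-0.512, -3.098, -0.001]
contact_force: [-3.4, 1.8, 7.9]
gripper_width: 44.5
```

Request:
jog_arm --pt "1 0 1 0 30" --pt "1 0 2 0 30" --pt "1 0 3 0 30" --pt "1 0 4 0 30" --pt "1 0 4 0 30"

```text
t: 9.2
position: [506.6, -16.8, 54.8]
eef_rot: [0.512, 3.099, 0.002]
contact_force: [-5.0, 0.5, 18.5]
gripper_width: 44.2
```

Request:
jog_arm --pt "0 0 1 0 30" --pt "0 0 2 0 30" --pt "0 0 3 0 30" --pt "0 0 4 0 30" --pt "0 0 5 0 30" --pt "0 0 5 0 30"

```text
t: 9.8
position: [507.0, -17.1, 49.8]
eef_rot: [0.512, 3.098, 0.002]
contact_force: [-0.7, 0.7, 3.4]
gripper_width: 43.8
```

Run:
```python
from look import *
st,im,D,cm=look("w5")
im2,D2=optics.grab_frame("scene")
a=cv2.resize(im[100:440,180:460],None,fx=1.6,fy=1.6,interpolation=cv2.INTER_CUBIC)
b=cv2.resize(im2[220:310,290:405],None,fx=3,fy=3,interpolation=cv2.INTER_CUBIC)
o=np.zeros((max(a.shape[0],b.shape[0]),a.shape[1]+b.shape[1],3),np.uint8); o[:a.shape[0],:a.shape[1]]=a; o[:b.shape[0],a.shape[1]:]=b; cv2.imwrite("pics/c4.png",o)
P=cloud(cm,D); print("pad top",P[300:330,310:335].reshape(-1,3).mean(0).round(1), "TCP z",st["position"][2]); print("q",st["q"].round(2))
```

```text
t 9.8 pos [507.  -17.1  49.8] rot [5.120e-01 3.098e+00 2.000e-03] F [-0.7  0.7  3.4] w 43.8
pad top [nan nan nan] TCP z 49.75130305302341
q [-0.17  0.48  0.17  2.07 -0.14  0.6   1.34]
```

View pics/c4.png

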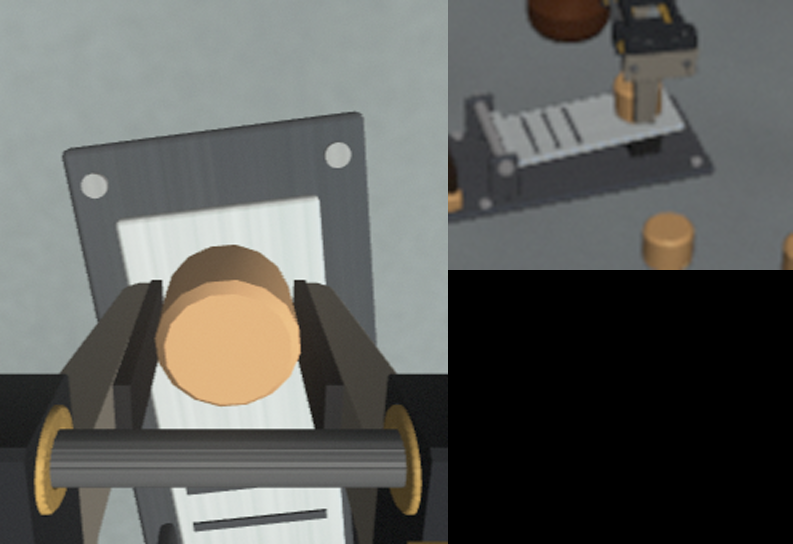

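The force dropped from 18.5 to 3.4 N, which is the click, and the pad hasn't slipped in the grip (same pixels as before). Next I follow down to the plate and the stop.

Request:
jog_arm --pt "0 0 1 0 30" --pt "0 0 2 0 30" --pt "0 0 3 0 30" --pt "0 0 4 0 30" --pt "0 0 5 0 30" --pt "0 0 6 0 30" --pt "0 0 6.5 0 30" --pt "0 0 7 0 30" --pt "0 0 7 0 30"

```text
t: 10.8
position: [507.1, -17.1, 42.9]
eef_rot: [0.512, 3.098, 0.002]
contact_force: [-2.1, 0.7, 7.9]
gripper_width: 44.2
```

Request:
jog_arm --pt "0 0 0.5 0 30" --pt "0 0 1 0 30" --pt "0 0 1.5 0 30" --pt "0 0 2 0 30" --pt "0 0 2 0 30" --pt "0 0 2 0 30"

```text
t: 11.4
position: [507.1, -17.1, 41.9]
eef_rot: [0.512, 3.098, 0.003]
contact_force: [-5.6, 1.2, 17.1]
gripper_width: 43.9
```

Request:
jog_arm --pt "0.3 0 1 0 30" --pt "0.5 0 1.1 0 30" --pt "0.5 0 1.2 0 30" --pt "0.5 0 1.2 0 30" --pt "0.5 0 1.2 0 30" --pt "0.5 0 1.2 0 30" --pt "0.5 0 1.2 0 30" --pt "0.5 0 1.2 0 30"

```text
t: 12.2
position: [507.1, -17.0, 41.9]
eef_rot: [0.512, 3.097, 0.003]
contact_force: [-4.6, -0.2, 16.6]
gripper_width: 44.1
```

Run:
```python
from look import *
st,im,D,cm=look("w6"); P=cloud(cm,D)
im2,D2=optics.grab_frame("scene")
a=cv2.resize(im[100:440,180:460],None,fx=1.6,fy=1.6,interpolation=cv2.INTER_CUBIC)
b=cv2.resize(im2[220:310,290:405],None,fx=3,fy=3,interpolation=cv2.INTER_CUBIC)
o=np.zeros((max(a.shape[0],b.shape[0]),a.shape[1]+b.shape[1],3),np.uint8); o[:a.shape[0],:a.shape[1]]=a; o[:b.shape[0],a.shape[1]:]=b; cv2.imwrite("pics/c5.png",o)
hsv=cv2.cvtColor(im,cv2.COLOR_BGR2HSV)
mm=(hsv[...,2]>190)&(hsv[...,1]<40)&np.isfinite(P[...,2])&(P[...,2]>25)&(P[...,2]<60)
q=P[mm]; f=np.linalg.lstsq(np.c_[q[:,:2]-[507,-17],np.ones(len(q))],q[:,2],rcond=None)[0]; print("plate",len(q),"slope",f.round(3))
m=(hsv[...,1]>90)&(hsv[...,0]<22)&(hsv[...,2]>200)
m[:280]=False;m[345:]=False;m[:,:285]=False;m[:,362:]=False
print("top z",np.nanmedian(P[...,2][m]), "invalid",np.isnan(P[...,2][m]).mean()); s2=telemetry.observe(); print(s2["t"],s2["position"],s2["contact_force"])
# top view plate slope and pad
it,Dt=optics.grab_frame("top"); Pt=cloud(cam("top"),Dt); print("base z near screws wrist", onz(cm,180+94/1.6,100+186/1.6,8).round(1),P[int(100+186/1.6),int(180+94/1.6)].round(1))
```

```text
t 12.2 pos [507.1 -17.   41.9] rot [5.120e-01 3.097e+00 3.000e-03] F [-4.6 -0.2 16.6] w 44.1
plate 9784 slope [ 1.0000e-03 -1.0000e-03  3.2188e+01]
top z 66.66060874198098 invalid 0.005211874008610922
12.3 [507.10230687 -17.04040419  41.85254442] [-4.83601752  0.62542951 16.81068167]
base z near screws wrist [457.5 -54.3   8. ] [457.  -54.3   9.3]
```

View pics/c5.png

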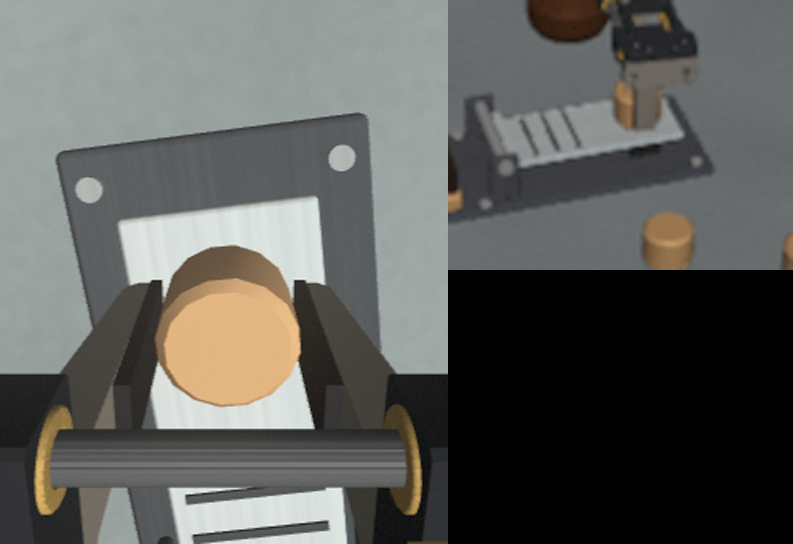

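The plate is level (slope 0.001) and the pad top is 34.5 mm above it, so the pad is fully home. A steady 17 N holds the treadle on its stop, and the fingertips are about 8 mm clear of the plate. Handing in.

```bash
python3 -c "
from h import *
print(workorder.sign_off())"
```

```text
the job is handed in; nothing more can be done
None
```

The pad is fitted on the stud, and I handed the job in at about 12.4 s with the gripper still pressing it down. I used the leftmost of the four look-alike knobs, at about (528, 287).

- **Click:** the push force rose to 18.5 N with the treadle nearly down, then fell to 3.4 N as the pad passed the bulge.
- **Fully home:** by wrist depth, the plate is level (slope 0.001). The pad's top is 34.5 mm above it, against a pad height of 34 mm.
- **Still held:** a steady push of about 17 N keeps the treadle on its stop, where 6 to 8 N is needed.
- **Clearance:** the fingertips are about 8 mm above the plate, worked out from the grip height and the pad not having slipped. Nothing but the pad was touched, as far as I could see.

**Disagreements and leftovers:**
- The wrist depth reads about 2 mm low overall, with the plate at 32.2 mm instead of 34.
- The top camera placed the stud about 5 mm from where the wrist camera did; I used the wrist camera.
- A sideways force of about 5 N remained at the end.
- One script failed while fitting the plate's slope before the approach, but I already had the stud position.

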